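# Load the orbital shaker with four sample jars

## Robot

A 6-joint arm with a two-finger parallel gripper is mounted at the origin on a cart in front of the work surface, level with it; the furniture and walls round the work are solid. World frame = base frame: x ahead of the robot, y to its left, z up, the work surface at z = 0. Lengths are in m, angles in degrees, forces in N, time in s.
With the tool pointing down it reaches from about 0.3 to 0.75 m from the base axis. Payload 8.5 kg.
Tool frame: the origin (TCP) lies at the centre of the arm's flange, where the gripper is bolted on; the fingertips stand 173 mm ahead of it and the grasp point (between the pads) lies 155 mm ahead of it (env.grip_point_offset is the z of the grasp point in the tool frame, in m); z points along the fingers, y is the direction in which the jaws open and shut (so a half turn about z gives the same grasp; the last joint's range is limited). The gripper opens to 85 mm and grips with 20 to 120 N. Pads are 22 mm wide; open, the fingers measure 114 mm over their backs; the gripper's body (76 mm by 85 mm) begins 54 mm behind the grasp point. The pads swing forward as they close: fully open they stand 13 mm farther back than shut.
Start: joints at [-82.81, 21.807, 74.336, -0, 83.858, -12.336], TCP at [0.184, -0.518, 0.405] pointing down, gripper open.
Joint ranges: [-178.18, 178.18], [-50.72, 133.34], [12.68, 142.11], [-81.47, 261.47], [9.98, 163.14], [-165.26, 165.26]. Speed limits (degrees/s): [136.94, 136.94, 180, 180, 180, 180].

## Interface

Orientations are given as a 3x3 rotation matrix whose columns are the frame's x, y, z axes.
In Python, from rig import env, get_image, nets gives the robot as it stands.
- The arm moves only by the tool send_rows, never from a script. Its arguments are lists of equal length, an entry for each row: "xyz": the shift along the tool's x, y, z in mm, a list of three; "spin": the turn about the tool's z in degrees. A call has 1 to 20 rows; each row is the pose to reach, as a shift and turn from the pose measured when the call began, along the tool's axes at that moment; what a row does not reach only later rows make up. A row lasts 1/8 s, in which the tool goes at most 62.5 mm and 10.7 degrees, less where a joint would pass 70% of its speed; a pose out of reach is approached as far as the arm can. A call with a gripper value outside its range is refused whole. "hand" is the opening, from 0 (shut) to 1 (fully open), set as the call begins (left out, the last holds). The fingers move at their own pace and stop on an object; "force" is the grip in N (left out, the last holds). Time passes only in rows, so rows that repeat a pose let the fingers close. It gives the time, the measured TCP pose, the force and the opening at its end, in the units of the state.
- env.observe(): the state, without advancing time (a new reading comes with each control period).
- get_image(name): name is "scene" or "top" or "wrist"; returns a dict with "pixels" (384x512x3 uint8, red, green, blue), "range_z" (384x512 float32, m along the optical axis (not along the pixel's ray), 0 where there is no reading), "fov_y" (degrees; the focal length in pixels is half the picture's height over the tangent of half this angle, whatever the lens; pixels are square), "cx", "cy" (the principal point, pixels), "k1" (the pictures are not rectified: a ray, as slopes to the right and down, at radius r is drawn at 1 + k1 r^2 times it, then the intrinsics apply), "cam_to_world" (4x4, takes a point from camera to world coordinates). Camera axes: x right, y down, z forward; pixel columns grow to the right and rows downward; lengths in m; the calibration is good to about 2 mm. A picture is of the moment at which its call begins.
- env.close_job(): hands the job in, once; it reports no verdict.
Trained networks look in a picture, given as the dict that the camera call returned (one of the last four; its "shot" number tells which), for a name from the list of things; names that differ only in an ending like _2 or _b are one class to them, and where a whole thing is asked for, a point or a joint stands for the part that bears it (a point fixed in the world has none). Each returns a list of dicts, best first, with "confidence" (0 to 1); they miss things now and then, are a little off and sometimes report something else, mostly with a low value. They report only what shows in the picture. A call takes as long as a camera call. They do not tell look-alikes from the thing itself.
- nets.silhouettes(picture, name): "pixels" (384x512 bool, what is visible of it) and "box" ([centre column, centre row, width, height] in pixels, round what is visible of it).
The state is a dict: "time_s": time; "q": joint angles; "qvel": joint speeds; "joint_efforts": joint torques, N m; "position": TCP position; "tool_rot": TCP orientation; "ft_force": force on the tool from outside, world axes, zero at the start; "wrist_torque": the same for the moment, N m; "grip_width": finger opening in m.
Only numpy, scipy, OpenCV 4.12 (cv2) and the standard library are available. Lean on these libraries where they do the work, as an engineer would, in place of code of your own. Each camera call takes 0.05 s, during which the arm holds its last target. There are 200 camera calls.

## Task

Load the orbital shaker for the next run: press each of the four sample jars that stand together beside the shaker, the right way up, down into the spring holder whose base pad has the colour of the jar's lid, until the jar stands fully home on the pad. Carry the jars upright and leave the beaker and the timer where they are.

Things in the scene. Friction and masses are not known exactly. Their poses are not given: they have to be found in the camera images.
- jar_white: closed sample jar with a white ribbed screw lid and a white body; round, 49 mm diameter over lid and body, 58 mm tall, the lid is the top 14 mm; 0.09 to 0.16 kg. Stands near the three others between shaker and timer (the jars at the back of the bench are not meant). Origin: centre of the underside, z up. Grip it round the lid.
- jar_blue: closed sample jar with a blue ribbed screw lid and a white body; round, 49 mm diameter over lid and body, 58 mm tall, the lid is the top 14 mm; 0.09 to 0.16 kg. Stands near the three others between shaker and timer (the jars at the back of the bench are not meant). Origin: centre of the underside, z up. Grip it round the lid.
- jar_red: closed sample jar with a red ribbed screw lid and a white body; round, 57 mm diameter over lid and body, 76 mm tall, the lid is the top 14 mm; 0.09 to 0.16 kg. Stands near the three others between shaker and timer (the jars at the back of the bench are not meant). Origin: centre of the underside, z up. Grip it round the lid.
- jar_black: closed sample jar with a black ribbed screw lid and a white body; round, 63 mm diameter over lid and body, 90 mm tall, the lid is the top 14 mm; 0.09 to 0.16 kg. Stands near the three others between shaker and timer (the jars at the back of the bench are not meant). Origin: centre of the underside, z up. Grip it round the lid.
- holder_white: fixed spring holder for the 49 mm jar with the white lid: round white base pad, 101 mm diameter, 6 mm thick. Origin: centre of the pad's underside, on the shaker's platform, z up; a seated jar's underside is at z = 6 mm. Four spring-loaded steel jaws at 45 degrees between its x and y axes; their flared lips, 34 mm above the platform, are about 7 mm wider all round than the jar.
- holder_blue: fixed spring holder for the 49 mm jar with the blue lid: round blue base pad, 101 mm diameter, 6 mm thick. Origin: centre of the pad's underside, on the shaker's platform, z up; a seated jar's underside is at z = 6 mm. All holders alike but for size: 14 mm below the lips the jaws narrow to 1 mm inside the jar's wall, so the jar won't drop in: press it down (a few N) onto the pad.
- holder_red: fixed spring holder for the 57 mm jar with the red lid: round red base pad, 109 mm diameter, 6 mm thick. Origin: centre of the pad's underside, on the shaker's platform, z up; a seated jar's underside is at z = 6 mm. The holders sit in a square, 124 mm apart, in any arrangement, on a fixed white shaker centred under them: platform 262 x 268 mm, top 72 mm above the bench.
- holder_black: fixed spring holder for the 63 mm jar with the black lid: round black base pad, 115 mm diameter, 6 mm thick. Origin: centre of the pad's underside, on the shaker's platform, z up; a seated jar's underside is at z = 6 mm. The shaker's housing is 300 mm wide, with a 60 mm control panel on the robot's side, no higher than the platform.
- beaker: bystander: clear glass 100 ml beaker, 60 mm wide, 70 mm tall, standing near the shaker's far left corner. Origin: centre of the underside.
- timer_unit: bystander: small white digital timer lying flat, 66 x 66 x 18 mm, just left of the jars. Origin: centre of the underside.
Not all that is in view belongs to the job. What is shaped like the jar_red but green or yellow is not meant.

How it is judged:
By the outcome, as a careful person would: the job done as asked, in the order asked, and still so for the second after the job is handed in, with the robot touching nothing.
It also fails if it takes over 109 s, if anything falls off the work surface, if the arm or the gripper's body presses on something with over 40 N, if the wrist force passes 120 N, or if a joint passes its speed limit or range.

## Working session

There is one attempt and no reset: what is moved stays moved. The work goes in short steps, Python scripts to look and compute and a tool call to move; the robot and the scene stay as the last step left them, time stands still between calls to the robot, and variables do not carry over. Pictures are saved under pics/ and viewed, on a budget of 14 in all, crops included, one or two more only if the job needs it, and the job is handed in when it is done.

Besides the shell and the picture viewer there is one more tool, called after "Emit:" by a JSON object that holds its "fn" and its "kwargs", one argument or row to a line. send_rows: Moves the arm, as the interface text tells. Its arguments: {"type":"object","properties":{"xyz":{"type":"array"},"spin":{"type":"array"},"hand":{"type":"number"},"force":{"type":"number"}},"required":["xyz","spin"]}

```bash
ls; mkdir -p pics; python3 - <<'E'
from rig import env,get_image,nets
import cv2,numpy as np
s=env.observe();print(s['time_s'],s['position'],s['tool_rot'],s['grip_width'])
P=[]
for n in ('scene','top'):
    p=get_image(n);print(n,p['fov_y'],p['cx'],p['cy'],p['k1'],np.round(p['cam_to_world'],3).tolist());P.append(p['pixels'])
cv2.imwrite('pics/a.png',cv2.resize(P[0][:,:,::-1],(768,576)));cv2.imwrite('pics/b.png',cv2.resize(P[1][:,:,::-1],(768,576)))
E
```

```text
pics
0.0 [ 0.18382788 -0.51832669  0.40407721] [[ 9.42487622e-01  3.34240998e-01 -1.97074524e-04]
 [ 3.34240896e-01 -9.42486432e-01  1.53245544e-03]
 [ 3.26469370e-04 -1.51019065e-03 -9.99998806e-01]] 0.08537057929356703
scene 44.36350957341294 255.44459291765574 184.2174831835728 -0.13509086905514225 [[-0.715, -0.349, 0.606, -0.267], [-0.699, 0.35, -0.623, 0.883], [0.005, -0.869, -0.495, 0.705], [0.0, 0.0, 0.0, 1.0]]
top 52.812726242164835 258.62702356302026 191.36039285390598 -0.12356840764321346 [[-0.013, -0.996, 0.088, 0.452], [-1.0, 0.014, 0.002, 0.081], [-0.003, -0.088, -0.996, 1.104], [0.0, 0.0, 0.0, 1.0]]
```

View pics/a.png

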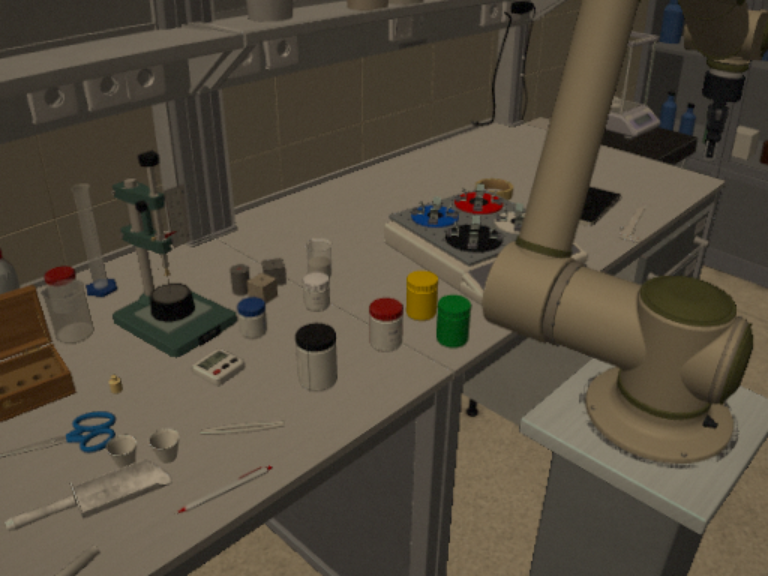

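View pics/b.png

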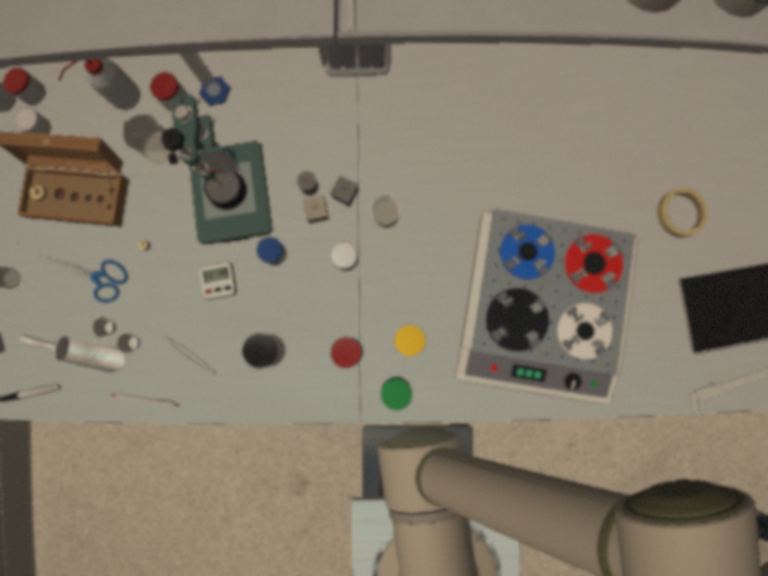

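Scene (1.5× pixels). Top view: the jars are blue (270,250), white (344,255), red (346,352) and black (262,350). The holders are blue (527,250), red (594,263), black (517,320) and white (585,331). The yellow and green jars at (410,340) and (396,393) are decoys. Next I'll measure positions from the top camera with depth.

```bash
cat > h.py <<'E'
import numpy as np,cv2
from rig import env,get_image,nets
def cloud(p):
    f=192/np.tan(np.radians(p['fov_y']/2));K=np.array([[f,0,p['cx']],[0,f,p['cy']],[0,0,1]])
    v,u=np.mgrid[:384,:512].astype(float)
    r=cv2.undistortPoints(np.stack([u,v],-1).reshape(-1,1,2),K,np.array([p['k1'],0,0,0,0])).reshape(384,512,2)
    z=p['range_z'][...,None];c=np.concatenate([r*z,z],-1);M=p['cam_to_world']
    W=c@M[:3,:3].T+M[:3,3];W[p['range_z']<=0]=np.nan
    return W
H=dict(white=.058,blue=.058,red=.076,black=.090)
D=dict(white=.049,blue=.049,red=.057,black=.063)
E
python3 - <<'E'
from h import *
p=get_image('top');W=cloud(p)
print('bench z',np.nanmedian(W[120:130,250:300,2]))
for c in H:
    for n in('jar_','holder_'):
        for d in nets.silhouettes(p,n+c):
            m=d['pixels'];w=W[m];
            zz=np.nanpercentile(w[:,2],[10,50,90])
            if n=='jar_':w=w[np.abs(w[:,2]-H[c])<.006]
            else: w=w[np.abs(w[:,2]-.078)<.006]
            if len(w)<5: print(n+c,'few',d['confidence'],d['box']);continue
            (cx,cy),R=cv2.minEnclosingCircle(w[:,:2].astype(np.float32))
            print(n+c,round(d['confidence'],2),np.round(d['box']),'mean',np.round(w.mean(0),4),'circ',np.round([cx,cy,R],4),len(w),np.round(zz,3))
for n in('beaker','timer_unit'):
    for d in nets.silhouettes(p,n): print(n,d['confidence'],np.nanmedian(W[d['pixels']],0))
E
```

```text
bench z -6.684575810578242e-05
jar_white 0.56 [230. 172.  19.  20.] mean [0.6034 0.1633 0.0581] circ [0.6041 0.1634 0.0239] 237 [0.039 0.058 0.06 ]
jar_white few 0.19 [231.8, 236.2, 23.2, 19.6]
holder_white 0.94 [390. 220.  35.  30.] mean [ 0.4597 -0.266   0.0782] circ [ 0.4597 -0.2679  0.0504] 850 [0.076 0.079 0.089]
jar_blue 0.79 [184. 169.  16.  16.] mean [0.6166 0.2997 0.058 ] circ [0.6169 0.2985 0.0238] 217 [0.026 0.057 0.06 ]
holder_blue 0.94 [353. 168.  38.  37.] mean [ 0.6033 -0.1673  0.0781] circ [ 0.6038 -0.1702  0.0518] 857 [0.076 0.079 0.089]
jar_red 0.67 [230. 234.  28.  20.] mean [0.4269 0.1603 0.0752] circ [0.4274 0.1608 0.0283] 344 [0.071 0.075 0.077]
jar_red 0.65 [263. 261.  17.  21.] mean [0.3547 0.0728 0.0754] circ [0.355  0.0725 0.0259] 293 [0.072 0.075 0.078]
jar_red 0.63 [275. 227.  22.  23.] mean [0.4467 0.047  0.0753] circ [0.4466 0.0472 0.0275] 325 [0.073 0.075 0.077]
jar_red 0.2 [176. 235.  29.  19.] mean [0.434  0.2838 0.0764] circ [0.4335 0.2928 0.0241] 15 [0.059 0.09  0.092]
holder_red 0.6 [396. 177.  39.  44.] mean [ 0.5806 -0.2888  0.0782] circ [ 0.5815 -0.2915  0.0563] 1007 [0.076 0.079 0.089]
jar_black 0.8 [174. 235.  27.  20.] mean [0.4322 0.3097 0.09  ] circ [0.4317 0.3107 0.0314] 409 [0.054 0.09  0.092]
holder_black 0.9 [346. 213.  46.  41.] mean [ 0.4808 -0.1448  0.0781] circ [ 0.4809 -0.1463  0.0572] 1174 [0.076 0.079 0.088]
holder_black 0.62 [354. 168.  34.  38.] mean [ 0.6029 -0.1677  0.078 ] circ [ 0.6045 -0.1695  0.0522] 853 [0.076 0.079 0.089]
beaker 0.72 [0.6918281  0.08560745 0.03274748]
timer_unit 0.59 [0.56408377 0.40718977 0.0156375 ]
```

Emit:
{"fn": "send_rows", "kwargs": {
  "xyz": [
    [36,-14,0],
    [72,-28,0],
    [107,-42,0],
    [143,-55,0],
    [178,-69,0],
    [214,-83,0],
    [250,-97,0],
    [285,-111,0],
    [321,-125,0],
    [357,-138,0],
    [392,-152,0],
    [428,-166,0],
    [428,-166,0],
    [428,-166,0]
  ],
  "spin": [-5,-10,-15,-20,-25,-30,-35,-40,-45,-50,-55,-60,-60,-60],
  "hand": 1
}}

```text
time_s: 2.4
position: [0.5314, -0.2191, 0.4046]
tool_rot: [[0.183, 0.983, -0.0], [0.983, -0.183, -0.0], [-0.0, -0.0, -1.0]]
ft_force: [1.3, -1.0, -0.6]
grip_width: 0.0851
```

```bash
python3 - <<'E'
from h import *
s=env.observe();print(s['time_s'],s['position'],np.round(s['tool_rot'],4).tolist(),s['q'],env.grip_point_offset)
p=get_image('wrist');W=cloud(p);t=get_image('top');T=cloud(t)
print(p['fov_y'],np.round(p['cam_to_world'],3).tolist())
cv2.imwrite('pics/c.png',cv2.resize(p['pixels'][:,:,::-1],(768,576)))
for c in H:
    for d in nets.silhouettes(p,'holder_'+c)[:1]:
        w=W[d['pixels']];w=w[np.abs(w[:,2]-.078)<.006]
        (cx,cy),R=cv2.minEnclosingCircle(w[:,:2].astype(np.float32))
        print(c,round(d['confidence'],2),np.round(d['box']),np.round(w.mean(0),4),np.round([cx,cy,R],4))
for q,n in(((.617,.2985),'blue'),((.432,.311),'black')):
    dd=np.hypot(T[...,0]-q[0],T[...,1]-q[1])
    for a in (.03,.06,.09,.12,.15,.2): 
        m=(dd>a)&(dd<a+.03); print(n,a,np.nanmax(T[...,2][m]),T[m][np.nanargmax(T[m][:,2])])
E
```

```text
2.4 [ 0.53141623 -0.21913579  0.40464714] [[0.1826, 0.9832, -0.0004], [0.9832, -0.1826, -0.0001], [-0.0002, -0.0004, -1.0]] [-3.42017649e+01  2.43306271e+01  7.02605356e+01 -1.73540509e-02
  8.54243067e+01 -2.36769921e+01] 0.1547
59.19344373056081 [[0.983, -0.175, -0.056, 0.546], [-0.183, -0.936, -0.299, -0.143], [-0.0, 0.304, -0.953, 0.375], [0.0, 0.0, 0.0, 1.0]]
white 0.92 [193. 227. 104. 100.] [ 0.4639 -0.2632  0.0791] [ 0.4583 -0.2707  0.055 ]
blue 0.72 [329.  94. 115. 120.] [ 0.6046 -0.1662  0.0792] [ 0.6073 -0.1692  0.0519]
red 0.81 [326. 229. 115. 102.] [ 0.5824 -0.2853  0.0792] [ 0.5836 -0.2942  0.0586]
black 0.9 [185.  95. 135. 133.] [ 0.4857 -0.1437  0.0792] [ 0.4824 -0.145   0.0589]
blue 0.03 0.028375261228294146 [0.65637542 0.34194126 0.02837526]
blue 0.06 0.040446936898336006 [0.67488672 0.23430629 0.04044694]
blue 0.09 0.0692540507354571 [0.71366764 0.36103189 0.06925405]
blue 0.12 0.3273419970671577 [0.73790444 0.37793613 0.327342  ]
blue 0.15 0.3284398276626056 [0.73610833 0.39731789 0.32843983]
blue 0.2 0.4716890539476054 [0.80361335 0.16863874 0.47168905]
black 0.03 0.09279987646314569 [0.43372928 0.27965139 0.09279988]
black 0.06 0.006344585963155902 [0.39289924 0.36013352 0.00634459]
black 0.09 0.007882876371114955 [0.41722533 0.19954063 0.00788288]
black 0.12 0.08053280710064548 [0.43778916 0.17827708 0.08053281]
black 0.15 0.08038566240249923 [0.4007938  0.16274643 0.08038566]
black 0.2 0.6784255917241545 [0.33879084 0.11140908 0.67842559]
```

View pics/c.png

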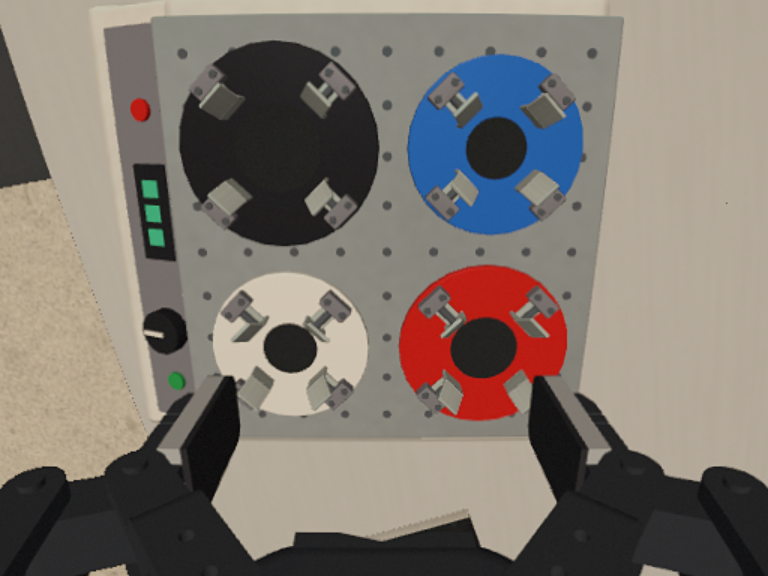

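The wrist view shows all four holders empty, with dark centre discs at (290,347) white, (497,147) blue and (483,347) red. The jaws sit at 45° to the square. I'll refine the holder centres from these discs.

```bash
python3 - <<'E'
from h import *
off=[(-1,-1,'white'),(1,1,'blue'),(1,-1,'red'),(-1,1,'black')]
for cam in('wrist','top'):
    p=get_image(cam);W=cloud(p);dark=(p['pixels'].max(-1)<60).astype(np.uint8)&(np.abs(W[...,2]-.078)<.006).astype(np.uint8)
    n,lab,st,ce=cv2.connectedComponentsWithStats(dark)
    M=[];G=[]
    for a,b,c in off:
        g=np.array([.5315+.062*(a*.983+b*.184),-.219+.062*(-a*.184+b*.983)])
        for i in range(1,n):
            w=W[lab==i]
            if st[i,4]>20 and np.hypot(*(w.mean(0)[:2]-g))<.015:
                (x,y),R=cv2.minEnclosingCircle(w[:,:2].astype(np.float32));print(cam,c,st[i,4],np.round(w.mean(0),4),np.round([x,y,R],4))
                if c!='black':M.append(w.mean(0)[:2]);G.append([a,b])
    if len(M)==3:
        G=np.array(G)*.062;M=np.array(M);A=M-M.mean(0);B=G-G.mean(0)
        th=np.arctan2((B[:,0]*A[:,1]-B[:,1]*A[:,0]).sum(),(A*B).sum());R=np.array([[np.cos(th),-np.sin(th)],[np.sin(th),np.cos(th)]])
        t=M.mean(0)-R@G.mean(0);print(np.degrees(th),'c',t)
        for a,b,c in off: print(c,np.round(R@[a*.062,b*.062]+t,4))
E
```

```text
wrist white 873 [ 0.4615 -0.2678  0.0794] [ 0.4617 -0.268   0.0174]
wrist blue 1278 [ 0.6058 -0.1684  0.0794] [ 0.606  -0.1687  0.0174]
wrist red 1337 [ 0.5831 -0.2903  0.0793] [ 0.5828 -0.2906  0.0213]
wrist black 11499 [ 0.4857 -0.1439  0.0791] [ 0.4855 -0.1449  0.0583]
-10.488048914089172 c [ 0.53357738 -0.21808165]
white [ 0.4613 -0.2678]
blue [ 0.6058 -0.1684]
red [ 0.5833 -0.2903]
black [ 0.4839 -0.1458]
top blue 87 [ 0.6037 -0.1688  0.0781] [ 0.6039 -0.1689  0.0142]
top red 25 [ 0.5874 -0.2798  0.0779] [ 0.5868 -0.2812  0.0113]
top black 1019 [ 0.4812 -0.1453  0.078 ] [ 0.4816 -0.1464  0.056 ]
```

Emit:
{"fn": "send_rows", "kwargs": {
  "xyz": [
    [35,0,0],
    [72,0,0],
    [115,1,0],
    [160,1,0],
    [205,1,0],
    [250,1,0],
    [295,1,0],
    [335,2,0],
    [368,2,0],
    [389,2,0],
    [389,2,0],
    [389,2,0]
  ],
  "spin": [0,0,0,0,0,0,0,0,0,0,0,0]
}}

```text
time_s: 4.3
position: [0.6045, 0.1621, 0.4048]
tool_rot: [[0.183, 0.983, -0.0], [0.983, -0.183, -0.0], [-0.0, -0.0, -1.0]]
ft_force: [-0.8, -0.3, 0.2]
grip_width: 0.0855
```

```bash
cat > meas.py <<'E'
from h import *
s=env.observe();R=s['tool_rot'];P=s['position'];print(s['time_s'],P)
for cam in('wrist','top'):
    p=get_image(cam);W=cloud(p)
    for c in H:
        for d in nets.silhouettes(p,'jar_'+c)[:3]:
            w=W[d['pixels']];w=w[np.abs(w[:,2]-H[c]-(.0012 if cam=='wrist' else 0))<.004]
            if len(w)<60: continue
            (x,y),r=cv2.minEnclosingCircle(w[:,:2].astype(np.float32))
            print(cam,c,round(d['confidence'],2),len(w),np.round(w.mean(0),4),np.round([x,y,r],4),'in tool mm',np.round(R.T@(np.array([x,y,H[c]+.146])-P)*1000,1))
E
python3 meas.py
```

```text
4.3 [0.60448511 0.16210107 0.40476509]
wrist white 0.85 1901 [0.6069 0.165  0.0594] [0.6068 0.164  0.0246] in tool mm [  2.4   1.9 200.8]
wrist blue 0.66 1622 [0.6184 0.2939 0.0594] [0.6199 0.3015 0.0242] in tool mm [140.  -10.4 200.7]
wrist red 0.62 2457 [0.4315 0.1612 0.0764] [0.4309 0.1605 0.029 ] in tool mm [ -33.3 -170.4  182.8]
wrist black 0.81 3462 [0.4431 0.3081 0.0914] [0.4372 0.3101 0.031 ] in tool mm [ 114.9 -191.6  168.7]
top white 0.46 157 [0.6013 0.1589 0.0579] [0.6035 0.163  0.0237] in tool mm [  0.8  -1.1 200.8]
top red 0.82 285 [0.4466 0.0463 0.0754] [0.4465 0.0463 0.0265] in tool mm [-142.7 -134.1  182.8]
top red 0.77 319 [0.3535 0.0713 0.0754] [0.3532 0.0715 0.0276] in tool mm [-135.  -230.4  182.8]
top black 0.69 368 [0.4326 0.3127 0.0904] [0.4328 0.3114 0.0308] in tool mm [ 115.4 -196.1  168.7]
```

Emit:
{"fn": "send_rows", "kwargs": {
  "xyz": [
    [2,0,25],
    [2,0,60],
    [2,0,100],
    [2,0,135],
    [2,0,165],
    [2,0,185],
    [2,0,196],
    [2,0,200],
    [2,0,200],
    [2,0,200]
  ],
  "spin": [0,0,0,0,0,0,0,0,0,0]
}}

```text
time_s: 6.05
position: [0.605, 0.1648, 0.2056]
tool_rot: [[0.183, 0.983, 0.001], [0.983, -0.183, 0.0], [0.0, 0.001, -1.0]]
ft_force: [-0.1, -0.6, 0.8]
grip_width: 0.0853
```

Emit:
{"fn": "send_rows", "kwargs": {
  "xyz": [
    [0,0,0],
    [0,0,0],
    [0,0,0],
    [0,0,0],
    [0,0,0],
    [0,0,0]
  ],
  "spin": [0,0,0,0,0,0],
  "hand": 0,
  "force": 70
}}

```text
time_s: 6.8
position: [0.6051, 0.1648, 0.2065]
tool_rot: [[0.183, 0.983, 0.003], [0.983, -0.183, 0.0], [0.001, 0.003, -1.0]]
ft_force: [-0.7, -0.1, 5.8]
grip_width: 0.0452
```

```bash
python3 - <<'E'
from h import *
s=env.observe();print(s['grip_width'],s['position'],s['ft_force'])
p=get_image('wrist');cv2.imwrite('pics/d.png',p['pixels'][:,:,::-1])
E
python3 meas.py | grep 'wrist white'
```

```text
0.04516272818650221 [0.60507447 0.16481537 0.20648759] [-0.65473921 -0.07146603  5.83996781]
wrist white 0.94 9693 [0.606  0.1665 0.0595] [0.6052 0.1641 0.0249] in tool mm [-0.6  0.3  2.5]
```

View pics/d.png

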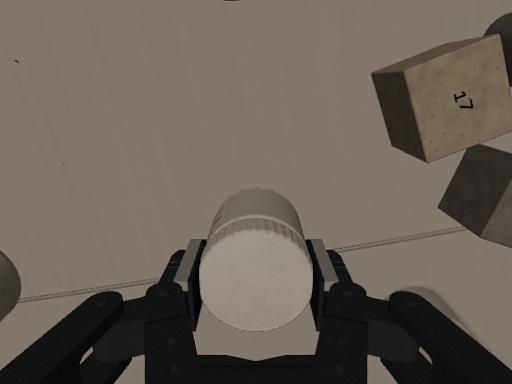

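The white jar is gripped centred, with the lid at (256,275) and the wrist measurement within 0.6 mm of the tool axis. Now I'll lift it and carry it to the white holder.

Emit:
{"fn": "send_rows", "kwargs": {
  "xyz": [
    [0,0,-15],
    [0,0,-45],
    [0,0,-90],
    [0,0,-135],
    [0,0,-175],
    [-10,-1,-195],
    [-40,-6,-198],
    [-85,-12,-198],
    [-135,-19,-198],
    [-185,-26,-198],
    [-235,-33,-198],
    [-285,-40,-198],
    [-335,-47,-198],
    [-380,-53,-198],
    [-415,-58,-198],
    [-440,-62,-198],
    [-452,-63,-198],
    [-452,-63,-198],
    [-452,-63,-198]
  ],
  "spin": [0,0,0,0,0,0,0,0,0,0,0,0,0,0,0,0,0,0,0]
}}

```text
time_s: 9.72
position: [0.4603, -0.2673, 0.4042]
tool_rot: [[0.182, 0.983, 0.003], [0.983, -0.182, 0.0], [0.001, 0.003, -1.0]]
ft_force: [0.1, 0.1, -1.4]
grip_width: 0.0454
```

```bash
cat > chk.py <<'E'
from h import *
T=dict(blue=(.6048,-.1687),red=(.5823,-.2905),black=(.4830,-.146),white=(.4603,-.2679))
import sys
c=sys.argv[1];s=env.observe();R=s['tool_rot'];P=s['position'];print(s['time_s'],P,s['grip_width'],s['ft_force'])
print('tool mm to holder, z to pad from grip',np.round(R.T@(np.array([*T[c],.078+H[c]+.146])-P)*1000,1))
p=get_image('wrist');W=cloud(p)
if len(sys.argv)>2: cv2.imwrite('pics/'+sys.argv[2],p['pixels'][:,:,::-1])
for d in nets.silhouettes(p,'jar_'+c)[:2]:
    w=W[d['pixels']];zt=np.nanpercentile(w[:,2],90);w=w[np.abs(w[:,2]-zt)<.004]
    (x,y),r=cv2.minEnclosingCircle(w[:,:2].astype(np.float32));print('jar top',round(zt,4),np.round([x,y,r],4),'rel tcp',np.round(R.T@(np.array([x,y,zt])-P)*1000,1))
E
python3 chk.py white e.png
```

```text
9.725 [ 0.46033016 -0.26725251  0.40424699] 0.04535969863330411 [ 0.13803674  0.09706242 -1.44353088]
tool mm to holder, z to pad from grip [ -0.7  -0.2 122.2]
jar top 0.258 [ 0.4606 -0.2676  0.0247] rel tcp [-4.000e-01 -1.000e-01  1.462e+02]
```

View pics/e.png

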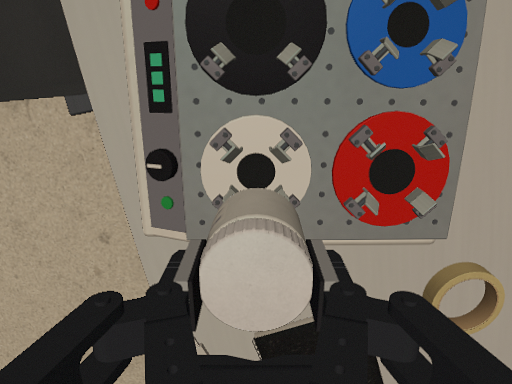

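Emit:
{"fn": "send_rows", "kwargs": {
  "xyz": [
    [-1,0,20],
    [-1,0,50],
    [-1,0,75],
    [-1,0,90],
    [-1,0,95],
    [-1,0,100],
    [-1,0,104],
    [-1,0,108],
    [-1,0,111]
  ],
  "spin": [0,0,0,0,0,0,0,0,0]
}}

```text
time_s: 10.95
position: [0.4604, -0.2681, 0.2931]
tool_rot: [[0.181, 0.983, 0.003], [0.983, -0.181, 0.0], [0.001, 0.003, -1.0]]
ft_force: [-0.3, 1.5, -0.6]
grip_width: 0.0454
```

```bash
python3 chk.py white
```

```text
10.95 [ 0.46043843 -0.26811064  0.29310432] 0.04539839275092847 [-0.34401905  1.50812736 -0.59151392]
tool mm to holder, z to pad from grip [ 0.2 -0.2 11.1]
jar top 0.1469 [ 0.461  -0.2686  0.0247] rel tcp [ -0.5   0.3 146.2]
```

Emit:
{"fn": "send_rows", "kwargs": {
  "xyz": [
    [0,0,3],
    [0,0,5],
    [0,0,7],
    [0,0,9],
    [0,0,10],
    [0,0,11],
    [0,0,11]
  ],
  "spin": [0,0,0,0,0,0,0]
}}

```text
time_s: 11.92
position: [0.4604, -0.2679, 0.2843]
tool_rot: [[0.181, 0.983, 0.004], [0.983, -0.181, -0.001], [-0.0, 0.004, -1.0]]
ft_force: [-5.5, 4.5, 21.6]
grip_width: 0.0453
```

```bash
python3 chk.py white
```

```text
11.925 [ 0.46037146 -0.26792863  0.28433323] 0.04532900459043391 [-5.46651948  4.53823732 21.61193986]
tool mm to holder, z to pad from grip [ 0.  -0.1  2.3]
jar top 0.1382 [ 0.461  -0.2685  0.0245] rel tcp [-4.000e-01  1.000e-01  1.461e+02]
```

Emit:
{"fn": "send_rows", "kwargs": {
  "xyz": [
    [0,0,2],
    [0,0,3],
    [0,0,4],
    [0,0,4]
  ],
  "spin": [0,0,0,0]
}}

```text
time_s: 12.52
position: [0.4601, -0.2675, 0.2842]
tool_rot: [[0.181, 0.984, 0.005], [0.984, -0.181, -0.004], [-0.003, 0.006, -1.0]]
ft_force: [-9.0, 9.5, 37.1]
grip_width: 0.0454
```

```bash
python3 chk.py white
```

```text
12.525 [ 0.4601472  -0.26752794  0.28423782] 0.04536685684200017 [-8.9895236   9.51363585 37.07520764]
tool mm to holder, z to pad from grip [-0.3  0.2  2.2]
jar top 0.1382 [ 0.4613 -0.2686  0.0247] rel tcp [ -0.4   0.5 146.1]
```

Jar height is 0.0777 (the flange z minus its grasp value), which matches the pad at 0.078, so it is seated against the pad. Releasing.

Emit:
{"fn": "send_rows", "kwargs": {
  "xyz": [
    [0,0,-3],
    [0,0,-3],
    [0,0,-3],
    [0,0,-3],
    [0,0,-3],
    [0,0,-20],
    [0,0,-60],
    [0,0,-100],
    [0,0,-120],
    [0,0,-120]
  ],
  "spin": [0,0,0,0,0,0,0,0,0,0],
  "hand": 1
}}

```text
time_s: 13.88
position: [0.4595, -0.2671, 0.4052]
tool_rot: [[0.181, 0.984, 0.007], [0.984, -0.181, -0.006], [-0.004, 0.008, -1.0]]
ft_force: [0.8, 0.2, -0.1]
grip_width: 0.0856
```

```bash
python3 chk.py white f.png
```

```text
13.875 [ 0.45946003 -0.26706447  0.40520572] 0.08559378239920835 [ 0.82656258  0.2007935  -0.0690252 ]
tool mm to holder, z to pad from grip [-2.000e-01 -1.000e-01  1.232e+02]
jar top 0.1382 [ 0.4606 -0.2672  0.0244] rel tcp [  1.2  -1.  267. ]
```

View pics/f.png

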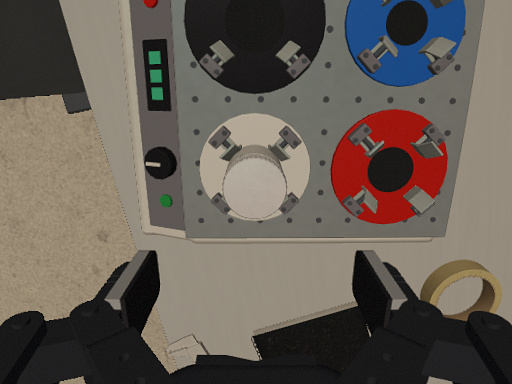

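The white jar stands centred in its holder, with the lid at (255,188) and the jaws around it. Next is the blue jar.

Emit:
{"fn": "send_rows", "kwargs": {
  "xyz": [
    [25,2,0],
    [65,6,0],
    [115,10,0],
    [170,15,0],
    [225,20,0],
    [280,25,0],
    [335,29,0],
    [390,34,0],
    [445,39,0],
    [495,44,0],
    [535,47,0],
    [570,50,0],
    [588,52,0],
    [588,52,40],
    [588,52,60],
    [588,52,60],
    [588,52,60]
  ],
  "spin": [0,0,0,0,0,0,0,0,0,0,0,0,0,0,0,0,0]
}}

```text
time_s: 16.1
position: [0.6172, 0.3017, 0.3428]
tool_rot: [[0.181, 0.984, 0.005], [0.984, -0.181, -0.002], [-0.001, 0.005, -1.0]]
ft_force: [1.4, -0.3, -0.7]
grip_width: 0.0857
```

```bash
python3 meas.py
```

```text
16.1 [0.61720975 0.30171721 0.34281755]
wrist blue 0.58 2795 [0.6196 0.3031 0.0594] [0.6195 0.3021 0.0245] in tool mm [  0.9   1.4 138.8]
wrist red 0.48 102 [0.4182 0.1475 0.0765] [0.4169 0.1478 0.0099] in tool mm [-187.5 -169.8  120.2]
wrist black 0.9 3278 [0.4457 0.3099 0.0913] [0.4362 0.3118 0.0316] in tool mm [ -22.7 -180.4  105.9]
top red 0.9 317 [0.3531 0.0716 0.0753] [0.3534 0.0714 0.0277] in tool mm [-274.  -218.5  120.1]
top red 0.83 331 [0.447  0.0462 0.0753] [0.4473 0.0464 0.0278] in tool mm [-281.6 -121.5  120.6]
top red 0.71 333 [0.4272 0.1601 0.0753] [0.4272 0.1607 0.028 ] in tool mm [-172.9 -162.1  120.2]
```

Emit:
{"fn": "send_rows", "kwargs": {
  "xyz": [
    [0,0,25],
    [0,0,60],
    [0,0,95],
    [0,0,120],
    [0,0,133],
    [0,0,137],
    [0,0,137],
    [0,0,137]
  ],
  "spin": [0,0,0,0,0,0,0,0]
}}

```text
time_s: 17.6
position: [0.6178, 0.3014, 0.2066]
tool_rot: [[0.181, 0.984, 0.006], [0.984, -0.181, -0.002], [-0.001, 0.006, -1.0]]
ft_force: [0.1, -0.4, 0.7]
grip_width: 0.0856
```

Emit:
{"fn": "send_rows", "kwargs": {
  "xyz": [
    [0,0,0],
    [0,0,0],
    [0,0,0],
    [0,0,0],
    [0,0,0],
    [0,0,0]
  ],
  "spin": [0,0,0,0,0,0],
  "hand": 0,
  "force": 70
}}

```text
time_s: 18.35
position: [0.618, 0.3015, 0.2076]
tool_rot: [[0.181, 0.984, 0.008], [0.984, -0.181, -0.001], [0.0, 0.008, -1.0]]
ft_force: [0.1, 0.2, 6.8]
grip_width: 0.0447
```

```bash
python3 chk.py blue
```

```text
18.35 [0.61800479 0.30151973 0.20760203] 0.044696134084057225 [0.10328688 0.192258   6.84434756]
tool mm to holder, z to pad from grip [-464.9   72.6  -73.8]
jar top 0.0601 [0.6194 0.3022 0.0246] rel tcp [  0.9   0.  147.5]
```

Emit:
{"fn": "send_rows", "kwargs": {
  "xyz": [
    [0,0,-15],
    [0,0,-45],
    [0,0,-90],
    [0,0,-135],
    [0,0,-175],
    [-10,2,-195],
    [-40,6,-198],
    [-85,13,-198],
    [-135,21,-198],
    [-185,29,-198],
    [-235,37,-198],
    [-285,45,-198],
    [-335,52,-198],
    [-380,59,-198],
    [-420,66,-198],
    [-450,71,-198],
    [-466,73,-198],
    [-466,73,-198],
    [-466,73,-198]
  ],
  "spin": [0,0,0,0,0,0,0,0,0,0,0,0,0,0,0,0,0,0,0]
}}

```text
time_s: 20.82
position: [0.6041, -0.1686, 0.4063]
tool_rot: [[0.18, 0.984, 0.008], [0.984, -0.18, -0.001], [0.0, 0.008, -1.0]]
ft_force: [-0.7, 0.2, -0.8]
grip_width: 0.0448
```

```bash
python3 chk.py blue
```

```text
20.825 [ 0.60406641 -0.1686037   0.40632434] 0.04481585905812749 [-0.73811412  0.22105206 -0.75469069]
tool mm to holder, z to pad from grip [ -0.   -0.3 124.3]
jar top 0.2588 [ 0.6058 -0.168   0.0249] rel tcp [  0.8   0.4 147.5]
```

Emit:
{"fn": "send_rows", "kwargs": {
  "xyz": [
    [-1,0,20],
    [-1,0,50],
    [-1,0,75],
    [-1,0,90],
    [-1,0,96],
    [-1,0,101],
    [-1,0,105],
    [-1,0,109],
    [-1,0,112],
    [-1,0,115],
    [-1,0,118],
    [-1,0,120],
    [-1,0,122],
    [-1,0,123],
    [-1,0,123],
    [-1,0,123]
  ],
  "spin": [0,0,0,0,0,0,0,0,0,0,0,0,0,0,0,0]
}}

```text
time_s: 22.92
position: [0.6047, -0.1695, 0.2855]
tool_rot: [[0.179, 0.984, 0.009], [0.984, -0.179, -0.002], [-0.0, 0.01, -1.0]]
ft_force: [-6.2, 2.3, 15.3]
grip_width: 0.0446
```

```bash
python3 chk.py blue
```

```text
22.925 [ 0.60473461 -0.16951193  0.28548026] 0.04463481185567691 [-6.17424864  2.33211488 15.34314008]
tool mm to holder, z to pad from grip [ 0.8 -0.1  3.5]
jar top 0.1381 [ 0.6066 -0.1689  0.0246] rel tcp [  1.    0.3 147.4]
jar top 0.0891 [ 0.6108 -0.1414  0.0401] rel tcp [ 28.8  -1.  196.4]
```

Emit:
{"fn": "send_rows", "kwargs": {
  "xyz": [
    [0,0,2],
    [0,0,3],
    [0,0,3],
    [0,0,0],
    [0,0,-2],
    [0,0,-2]
  ],
  "spin": [0,0,0,0,0,0]
}}

```text
time_s: 23.78
position: [0.6047, -0.1695, 0.2871]
tool_rot: [[0.179, 0.984, 0.009], [0.984, -0.179, -0.002], [-0.0, 0.009, -1.0]]
ft_force: [-1.7, 0.1, -0.8]
grip_width: 0.045
```

Emit:
{"fn": "send_rows", "kwargs": {
  "xyz": [
    [0,0,0],
    [0,0,0],
    [0,0,0],
    [0,0,0],
    [0,0,0],
    [0,0,-20],
    [0,0,-60],
    [0,0,-100],
    [0,0,-120],
    [0,0,-120]
  ],
  "spin": [0,0,0,0,0,0,0,0,0,0],
  "hand": 1
}}

```text
time_s: 25.02
position: [0.6035, -0.1692, 0.4085]
tool_rot: [[0.179, 0.984, 0.012], [0.984, -0.179, -0.003], [-0.001, 0.012, -1.0]]
ft_force: [0.0, -0.1, -0.6]
grip_width: 0.0856
```

```bash
python3 chk.py blue; python3 - <<'E'
from h import *
s=env.observe();R=s['tool_rot'];P=s['position']
for c,xy in (('red',(.4284,.1615)),('black',(.433,.3115))): print(c,np.round(R.T@(np.array([*xy,H[c]+.147])-P)*1000,1),R.round(4).tolist())
p=get_image('top');W=cloud(p)
for c in('white','blue'):
    x,y=dict(white=(.4603,-.2679),blue=(.6048,-.1687))[c]
    m=np.hypot(W[...,0]-x,W[...,1]-y)<.015;print(c,np.nanpercentile(W[m][:,2],[5,50,95]))
E
```

```text
25.025 [ 0.60353637 -0.16919723  0.40852563] 0.08564906656805443 [ 0.0308479  -0.11905584 -0.5883788 ]
tool mm to holder, z to pad from grip [  0.8  -0.4 126.5]
jar top 0.14 [ 0.6058 -0.1676  0.0243] rel tcp [  2.2  -1.3 268.6]
red [ 294.  -232.9  181.4] [[0.1791, 0.9838, 0.0074], [0.9838, -0.1791, -0.0011], [0.0003, 0.0074, -1.0]]
black [ 442.4 -255.2  167.3] [[0.1791, 0.9838, 0.0074], [0.9838, -0.1791, -0.0011], [0.0003, 0.0074, -1.0]]
white nan
blue [0.52901327 0.53164594 0.53348372]
  return np.nanmean(a, axis, out=out, keepdims=keepdims)
```

Emit:
{"fn": "send_rows", "kwargs": {
  "xyz": [
    [17,-14,0],
    [45,-36,0],
    [80,-63,0],
    [118,-93,0],
    [156,-124,0],
    [194,-154,0],
    [230,-182,0],
    [262,-208,0],
    [284,-225,0],
    [294,-233,20],
    [294,-233,50],
    [294,-233,50],
    [294,-233,50],
    [294,-233,50]
  ],
  "spin": [0,0,0,0,0,0,0,0,0,0,0,0,0,0]
}}

```text
time_s: 26.92
position: [0.4276, 0.1615, 0.3551]
tool_rot: [[0.179, 0.984, 0.008], [0.984, -0.179, -0.001], [0.001, 0.008, -1.0]]
ft_force: [-0.5, 0.0, 0.0]
grip_width: 0.0851
```

```bash
python3 meas.py|grep -v blue; python3 - <<'E'
from h import *
print(env.observe()['tool_rot'].round(4).tolist())
for cam in('top','scene'):
  p=get_image(cam);W=cloud(p)
  if cam=='scene':cv2.imwrite('pics/g.png',cv2.resize(p['pixels'][100:230,240:420,::-1],(720,520)))
  for c,x,y in(('white',.4603,-.2679),('blue',.6048,-.1687)):
    m=np.hypot(W[...,0]-x,W[...,1]-y)<.018;print(cam,c,m.sum(),np.nanpercentile(W[m][:,2],[5,50,95]) if m.sum() else '')
E
```

```text
26.925 [0.42761875 0.16152327 0.3551198 ]
wrist red 0.67 2761 [0.3555 0.0735 0.0764] [0.3543 0.072  0.0286] in tool mm [-101.4  -57.1  132.6]
wrist red 0.57 3899 [0.4302 0.1617 0.0764] [0.43   0.1605 0.0285] in tool mm [ -0.7   1.4 133.1]
wrist black 0.67 830 [0.4304 0.2864 0.0912] [0.4309 0.2902 0.0221] in tool mm [127.1 -20.8 119.1]
top red 0.9 318 [0.4465 0.046  0.0753] [0.4467 0.0462 0.0276] in tool mm [-110.2   38.4  133.3]
top red 0.61 311 [0.3528 0.0721 0.0753] [0.3528 0.072  0.0271] in tool mm [-101.6  -58.6  132.5]
top red 0.38 463 [ 0.46   -0.2602  0.0774] [ 0.4601 -0.2693  0.0522] in tool mm [-418.1  108.2  133.6]
top black 0.49 184 [0.4355 0.3243 0.0901] [0.4339 0.3175 0.0277] in tool mm [154.5 -22.8 119.1]
[[0.1792, 0.9838, 0.0067], [0.9838, -0.1792, -0.0007], [0.0005, 0.0067, -1.0]]
top white 152 [0.13399153 0.13664748 0.1397171 ]
top blue 155 [0.13528286 0.13791836 0.14102096]
scene white 90 [-0.88246858 -0.87007673  0.14187598]
scene blue 44 [0.09112684 0.14133496 0.1427888 ]
```

View pics/g.png

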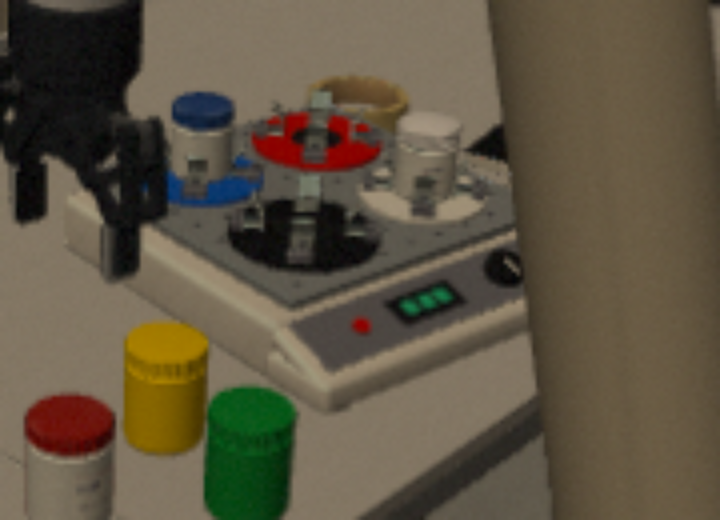

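The scene view shows the white (430,130) and blue (203,110) jars standing in their holders. Blue reads about 1.3 mm higher than white, so the relaxing pull probably lifted it a little and I'll re-press it later. Now red.

Emit:
{"fn": "send_rows", "kwargs": {
  "xyz": [
    [-1,1,25],
    [-1,1,60],
    [-1,1,95],
    [-1,1,118],
    [-1,1,128],
    [-1,1,132],
    [-1,1,132],
    [-1,1,132]
  ],
  "spin": [0,0,0,0,0,0,0,0]
}}

```text
time_s: 28.52
position: [0.4292, 0.1604, 0.223]
tool_rot: [[0.179, 0.984, 0.008], [0.984, -0.179, -0.001], [0.001, 0.008, -1.0]]
ft_force: [-0.7, -0.3, -0.2]
grip_width: 0.0854
```

Emit:
{"fn": "send_rows", "kwargs": {
  "xyz": [
    [0,0,0],
    [0,0,0],
    [0,0,0],
    [0,0,0],
    [0,0,0],
    [0,0,0]
  ],
  "spin": [0,0,0,0,0,0],
  "hand": 0,
  "force": 70
}}

```text
time_s: 29.28
position: [0.4292, 0.1605, 0.2238]
tool_rot: [[0.179, 0.984, 0.009], [0.984, -0.179, -0.0], [0.001, 0.009, -1.0]]
ft_force: [-3.0, 0.6, 10.0]
grip_width: 0.0527
```

```bash
python3 chk.py red
```

```text
29.275 [0.42921429 0.16048685 0.22376713] 0.05270575680671813 [-2.95924034  0.64508867 10.04809396]
tool mm to holder, z to pad from grip [-416.2  232.   -74.6]
jar top 0.0772 [0.4311 0.1606 0.0288] rel tcp [  0.2   0.5 146.6]
jar top 0.0273 [0.4466 0.0718 0.0122] rel tcp [-84.4  31.2 196.7]
```

Emit:
{"fn": "send_rows", "kwargs": {
  "xyz": [
    [0,0,-15],
    [0,0,-45],
    [0,0,-90],
    [0,0,-135],
    [0,0,-175],
    [-10,6,-195],
    [-35,20,-200],
    [-75,42,-200],
    [-120,67,-200],
    [-165,92,-200],
    [-210,117,-200],
    [-255,142,-200],
    [-300,167,-200],
    [-340,190,-200],
    [-375,209,-200],
    [-402,224,-200],
    [-416,232,-200],
    [-416,232,-200],
    [-416,232,-200]
  ],
  "spin": [0,0,0,0,0,0,0,0,0,0,0,0,0,0,0,0,0,0,0]
}}

```text
time_s: 31.75
position: [0.581, -0.2895, 0.4253]
tool_rot: [[0.179, 0.984, 0.009], [0.984, -0.179, 0.0], [0.002, 0.009, -1.0]]
ft_force: [-0.4, 1.1, -1.1]
grip_width: 0.0529
```

```bash
python3 chk.py red
```

```text
31.75 [ 0.58102114 -0.28954516  0.42528643] 0.052946756942970276 [-0.44501856  1.09128505 -1.06043955]
tool mm to holder, z to pad from grip [ -0.9   0.3 125.3]
jar top 0.2786 [ 0.5829 -0.2894  0.0286] rel tcp [  0.2   0.5 146.7]
```

Emit:
{"fn": "send_rows", "kwargs": {
  "xyz": [
    [-1,0,20],
    [-1,0,50],
    [-1,0,78],
    [-1,0,93],
    [-1,0,99],
    [-1,0,104],
    [-1,0,108],
    [-1,0,112],
    [-1,0,115],
    [-1,0,118],
    [-1,0,121],
    [-1,0,123],
    [-1,0,125],
    [-1,0,127],
    [-1,0,127],
    [-1,0,127]
  ],
  "spin": [0,0,0,0,0,0,0,0,0,0,0,0,0,0,0,0]
}}

```text
time_s: 33.85
position: [0.5817, -0.2901, 0.3018]
tool_rot: [[0.178, 0.984, 0.011], [0.984, -0.178, -0.002], [-0.0, 0.011, -1.0]]
ft_force: [-7.1, 3.5, 18.4]
grip_width: 0.0526
```

```bash
python3 chk.py red
```

```text
33.85 [ 0.58169918 -0.29014041  0.3017673 ] 0.052641025824014934 [-7.09136412  3.49218771 18.40287569]
tool mm to holder, z to pad from grip [-0.2  0.6  1.8]
jar top 0.1552 [ 0.5832 -0.2903  0.0288] rel tcp [  0.2  -0.2 146.6]
jar top 0.1396 [ 0.6026 -0.1864  0.0157] rel tcp [105.8   0.2 162.1]
```

Emit:
{"fn": "send_rows", "kwargs": {
  "xyz": [
    [0,0,3],
    [0,0,4],
    [0,0,4]
  ],
  "spin": [0,0,0]
}}

```text
time_s: 34.33
position: [0.5813, -0.2898, 0.3017]
tool_rot: [[0.178, 0.984, 0.013], [0.984, -0.178, -0.004], [-0.002, 0.014, -1.0]]
ft_force: [-7.9, 4.8, 23.6]
grip_width: 0.0526
```

Emit:
{"fn": "send_rows", "kwargs": {
  "xyz": [
    [0,0,1],
    [0,0,0],
    [0,0,0],
    [0,0,0],
    [0,0,0],
    [0,0,-20],
    [0,0,-60],
    [0,0,-100],
    [0,0,-120],
    [0,0,-120],
    [0,0,-120],
    [0,0,-120]
  ],
  "spin": [0,0,0,0,0,0,0,0,0,0,0,0],
  "hand": 1
}}

```text
time_s: 35.83
position: [0.5798, -0.2893, 0.4203]
tool_rot: [[0.178, 0.984, 0.011], [0.984, -0.178, -0.003], [-0.001, 0.011, -1.0]]
ft_force: [-0.2, 0.9, -0.1]
grip_width: 0.0853
```

```bash
python3 chk.py red; python3 - <<'E'
from h import *
s=env.observe();R=s['tool_rot'];P=s['position']
print(np.round(R.T@(np.array([.4335,.3108,H['black']+.147])-P)*1000,1),R.round(4).tolist())
E
```

```text
35.825 [ 0.57984143 -0.28928296  0.42028351] 0.0852917650613455 [-0.17020954  0.8902092  -0.14317472]
tool mm to holder, z to pad from grip [ -0.6   1.3 120.3]
jar top 0.1552 [ 0.5838 -0.2903  0.0287] rel tcp [-1.000e-01  1.100e+00  2.651e+02]
[ 564.8 -252.9  179.9] [[0.1777, 0.984, 0.0118], [0.9841, -0.1777, -0.0036], [-0.0015, 0.0122, -0.9999]]
```

Red stayed home (0.1552, including the wrist camera's ~1.2 mm bias). Next I'll press the blue jar's lid down with shut fingers.

Emit:
{"fn": "send_rows", "kwargs": {
  "xyz": [
    [20,0,0],
    [55,1,0],
    [90,1,0],
    [114,2,0],
    [123,2,20],
    [123,2,60],
    [123,2,90],
    [123,2,100],
    [123,2,104],
    [123,2,107],
    [123,2,109],
    [123,2,110],
    [123,2,111],
    [123,2,112],
    [123,2,112]
  ],
  "spin": [0,0,0,0,0,0,0,0,0,0,0,0,0,0,0],
  "hand": 0
}}

```text
time_s: 37.8
position: [0.6051, -0.1692, 0.3099]
tool_rot: [[0.178, 0.984, 0.014], [0.984, -0.178, -0.005], [-0.002, 0.015, -1.0]]
ft_force: [-0.4, -0.4, 6.6]
grip_width: -0.0001
```

Emit:
{"fn": "send_rows", "kwargs": {
  "xyz": [
    [0,0,2],
    [0,0,4],
    [0,0,5],
    [0,0,5]
  ],
  "spin": [0,0,0,0]
}}

```text
time_s: 38.3
position: [0.605, -0.169, 0.3099]
tool_rot: [[0.178, 0.984, 0.02], [0.984, -0.178, -0.008], [-0.004, 0.021, -1.0]]
ft_force: [-8.7, 4.4, 29.2]
grip_width: -0.0002
```

Emit:
{"fn": "send_rows", "kwargs": {
  "xyz": [
    [0,0,-10],
    [0,0,-50],
    [0,0,-110],
    [0,0,-110],
    [0,0,-110],
    [0,0,-110]
  ],
  "spin": [0,0,0,0,0,0],
  "hand": 1
}}

```text
time_s: 39.05
position: [0.6029, -0.1682, 0.4182]
tool_rot: [[0.178, 0.984, 0.017], [0.984, -0.178, -0.007], [-0.003, 0.018, -1.0]]
ft_force: [0.0, -0.0, 0.2]
grip_width: 0.0854
```

Emit:
{"fn": "send_rows", "kwargs": {
  "xyz": [
    [50,-30,-20]
  ],
  "spin": [0]
}}

```text
time_s: 39.17
position: [0.5826, -0.1154, 0.4341]
tool_rot: [[0.182, 0.983, 0.011], [0.983, -0.182, -0.005], [-0.003, 0.012, -1.0]]
ft_force: [0.2, 0.9, 0.8]
grip_width: 0.0853
```

```bash
python3 chk.py blue; python3 - <<'E'
from h import *
s=env.observe();R=s['tool_rot'];P=s['position']
print(s['q'].round(2))
print(np.round(R.T@(np.array([.4335,.3108,H['black']+.147])-P)*1000,1),R.round(4).tolist())
E
```

```text
39.175 [ 0.58262972 -0.11540941  0.43411697] 0.08526109944458751 [0.24300509 0.85801784 0.7690107 ]
tool mm to holder, z to pad from grip [-48.   29.7 152.6]
jar top 0.1382 [ 0.6058 -0.1679  0.0244] rel tcp [-46.7  28.8 296.4]
[-2.220e+01  2.475e+01  6.396e+01  8.000e-02  9.024e+01 -1.215e+01]
[ 389.2 -222.2  196.7] [[0.1745, 0.9845, 0.0175], [0.9847, -0.1744, -0.0057], [-0.0025, 0.0182, -0.9998]]
```

Blue is back to 0.1382, the same as white. The tool tilt has crept to 1°, so I'll use motion transients on the way to black to trim it.

Emit:
{"fn": "send_rows", "kwargs": {
  "xyz": [
    [45,-40,-5]
  ],
  "spin": [0]
}}

```text
time_s: 39.4
position: [0.5507, -0.0611, 0.4407]
tool_rot: [[0.177, 0.984, 0.015], [0.984, -0.177, -0.005], [-0.002, 0.016, -1.0]]
ft_force: [0.3, 1.1, 0.5]
grip_width: 0.0855
```

Emit:
{"fn": "send_rows", "kwargs": {
  "xyz": [
    [0,0,0],
    [0,0,0],
    [0,0,0]
  ],
  "spin": [0,0,0]
}}

```text
time_s: 39.78
position: [0.5513, -0.0619, 0.44]
tool_rot: [[0.178, 0.984, 0.014], [0.984, -0.178, -0.005], [-0.002, 0.015, -1.0]]
ft_force: [0.1, 0.5, 0.0]
grip_width: 0.0851
```

Emit:
{"fn": "send_rows", "kwargs": {
  "xyz": [
    [45,-40,-5]
  ],
  "spin": [0]
}}

```text
time_s: 39.9
position: [0.5213, -0.0127, 0.4428]
tool_rot: [[0.183, 0.983, 0.012], [0.983, -0.183, -0.005], [-0.003, 0.013, -1.0]]
ft_force: [-0.1, 1.8, -0.1]
grip_width: 0.0853
```

Emit:
{"fn": "send_rows", "kwargs": {
  "xyz": [
    [0,0,0],
    [0,0,0],
    [0,0,0]
  ],
  "spin": [0,0,0]
}}

```text
time_s: 40.28
position: [0.5219, -0.0136, 0.4424]
tool_rot: [[0.184, 0.983, 0.012], [0.983, -0.184, -0.005], [-0.003, 0.012, -1.0]]
ft_force: [1.0, -1.1, -0.3]
grip_width: 0.0854
```

Emit:
{"fn": "send_rows", "kwargs": {
  "xyz": [
    [45,-40,-5]
  ],
  "spin": [0]
}}

```text
time_s: 40.4
position: [0.4923, 0.036, 0.4456]
tool_rot: [[0.189, 0.982, 0.01], [0.982, -0.189, -0.005], [-0.003, 0.011, -1.0]]
ft_force: [0.8, 1.3, 0.1]
grip_width: 0.0852
```

Emit:
{"fn": "send_rows", "kwargs": {
  "xyz": [
    [0,0,0],
    [0,0,0],
    [0,0,0]
  ],
  "spin": [0,0,0]
}}

```text
time_s: 40.78
position: [0.4929, 0.0352, 0.4453]
tool_rot: [[0.19, 0.982, 0.01], [0.982, -0.19, -0.005], [-0.003, 0.011, -1.0]]
ft_force: [0.8, 0.2, -0.1]
grip_width: 0.0856
```

```bash
python3 - <<'E'
from h import *
s=env.observe();R=s['tool_rot'];P=s['position']
print(P,np.round(R.T@(np.array([.4335,.3108,H['black']+.147])-P)*1000,1),R.round(4).tolist())
p=get_image('top');W=cloud(p)
for c,x,y in(('white',.4603,-.2679),('blue',.6048,-.1687),('red',.5823,-.2905)):
    m=np.hypot(W[...,0]-x,W[...,1]-y)<.018;print(c,m.sum(),np.nanpercentile(W[m][:,2],[5,50,95]) if m.sum() else '')
E
```

```text
[0.49293383 0.03519389 0.44531334] [ 259.9 -113.   206.3] [[0.1901, 0.9817, 0.0102], [0.9818, -0.1901, -0.0051], [-0.0031, 0.0109, -0.9999]]
white 152 [0.13459982 0.13663425 0.13924425]
blue 152 [0.13362278 0.13625208 0.1386073 ]
red 155 [0.15071214 0.15373062 0.15596258]
```

All three are home by the top camera (0.1366, 0.1363 and 0.1537 against nominal 0.136, 0.136 and 0.154). Now black.

Emit:
{"fn": "send_rows", "kwargs": {
  "xyz": [
    [18,-8,0],
    [50,-22,0],
    [90,-39,0],
    [135,-59,0],
    [180,-78,0],
    [220,-96,20],
    [248,-108,50],
    [260,-113,80],
    [260,-113,90],
    [260,-113,90],
    [260,-113,90]
  ],
  "spin": [0,0,0,0,0,0,0,0,0,0,0]
}}

```text
time_s: 42.2
position: [0.4328, 0.311, 0.3545]
tool_rot: [[0.191, 0.981, 0.012], [0.982, -0.191, -0.004], [-0.002, 0.013, -1.0]]
ft_force: [0.2, -0.3, 0.4]
grip_width: 0.0855
```

```bash
python3 meas.py|grep black
```

```text
wrist black 0.97 5405 [0.4351 0.3134 0.0914] [0.4349 0.312  0.0314] in tool mm [  1.7   0.3 118.5]
top black 0.79 264 [0.4347 0.3006 0.09  ] [0.4343 0.3062 0.0297] in tool mm [ -4.1   0.9 118.5]
```

Emit:
{"fn": "send_rows", "kwargs": {
  "xyz": [
    [1,0,25],
    [1,0,55],
    [1,0,85],
    [1,0,105],
    [1,0,114],
    [1,0,117],
    [1,0,117],
    [1,0,117]
  ],
  "spin": [0,0,0,0,0,0,0,0]
}}

```text
time_s: 43.7
position: [0.4337, 0.312, 0.237]
tool_rot: [[0.19, 0.982, 0.011], [0.982, -0.19, -0.005], [-0.002, 0.012, -1.0]]
ft_force: [1.6, -0.1, 0.9]
grip_width: 0.085
```

Emit:
{"fn": "send_rows", "kwargs": {
  "xyz": [
    [0,0,0],
    [0,0,0],
    [0,0,0],
    [0,0,0],
    [0,0,0],
    [0,0,0]
  ],
  "spin": [0,0,0,0,0,0],
  "hand": 0,
  "force": 70
}}

```text
time_s: 44.45
position: [0.4335, 0.3122, 0.2383]
tool_rot: [[0.19, 0.982, 0.012], [0.982, -0.19, -0.004], [-0.001, 0.013, -1.0]]
ft_force: [-4.4, -0.5, 10.3]
grip_width: 0.0583
```

```bash
python3 chk.py black
```

```text
44.45 [0.43352717 0.31219609 0.23826789] 0.05827318998832253 [-4.44517085 -0.45733535 10.33094059]
tool mm to holder, z to pad from grip [-440.6  136.5  -73.5]
jar top 0.0923 [0.4355 0.3118 0.0319] rel tcp [2.00e-01 1.00e-01 1.46e+02]
```

Emit:
{"fn": "send_rows", "kwargs": {
  "xyz": [
    [0,0,-15],
    [0,0,-45],
    [0,0,-90],
    [0,0,-135],
    [0,0,-175],
    [-10,3,-195],
    [-40,12,-202],
    [-80,25,-202],
    [-125,39,-202],
    [-170,53,-202],
    [-215,67,-202],
    [-260,81,-202],
    [-305,95,-202],
    [-350,109,-202],
    [-390,121,-202],
    [-422,131,-202],
    [-440,136,-202],
    [-440,136,-202],
    [-440,136,-202],
    [-440,136,-202]
  ],
  "spin": [0,0,0,0,0,0,0,0,0,0,0,0,0,0,0,0,0,0,0,0]
}}

```text
time_s: 47.05
position: [0.4809, -0.1439, 0.4426]
tool_rot: [[0.189, 0.982, 0.013], [0.982, -0.189, -0.003], [-0.001, 0.013, -1.0]]
ft_force: [0.7, 0.3, -1.7]
grip_width: 0.0582
```

```bash
python3 chk.py black i.png
```

```text
47.05 [ 0.48091633 -0.1438954   0.44263745] 0.058179649507269546 [ 0.73382375  0.31601282 -1.67627182]
tool mm to holder, z to pad from grip [ -1.5   0.8 128.7]
jar top 0.2966 [ 0.4829 -0.1437  0.0317] rel tcp [  0.7  -0.  146. ]
jar top 0.155 [ 0.5905 -0.2743  0.0185] rel tcp [-107.1  128.5  289.5]
```

View pics/i.png

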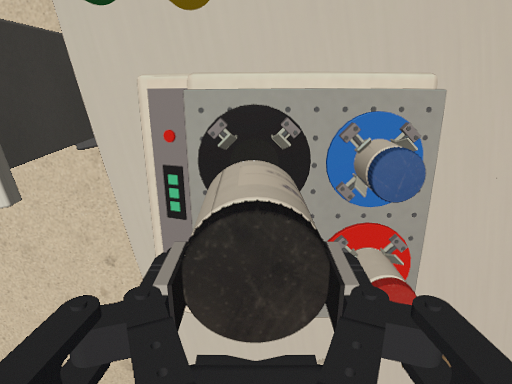

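The black jar hangs upright in the gripper above the black pad, with the lid at (256,270) and blue and red seated beside it. Pressing it in.

Emit:
{"fn": "send_rows", "kwargs": {
  "xyz": [
    [-2,1,20],
    [-2,1,50],
    [-2,1,78],
    [-2,1,94],
    [-2,1,101],
    [-2,1,106],
    [-2,1,110],
    [-2,1,114],
    [-2,1,117],
    [-2,1,120],
    [-2,1,123],
    [-2,1,126],
    [-2,1,128],
    [-2,1,130],
    [-2,1,130],
    [-2,1,130]
  ],
  "spin": [0,0,0,0,0,0,0,0,0,0,0,0,0,0,0,0]
}}

```text
time_s: 49.15
position: [0.4828, -0.1463, 0.3161]
tool_rot: [[0.188, 0.982, 0.015], [0.982, -0.188, -0.005], [-0.002, 0.016, -1.0]]
ft_force: [-10.6, 7.8, 34.9]
grip_width: 0.0586
```

```bash
python3 chk.py black
```

```text
49.15 [ 0.4827506  -0.1462796   0.31610518] 0.05858867923841057 [-10.6329549    7.79059428  34.85968239]
tool mm to holder, z to pad from grip [0.3 0.2 2.1]
jar top 0.1702 [ 0.4854 -0.1468  0.0316] rel tcp [  0.4   0.4 145.9]
```

Home: z is 0.3161 against the predicted 0.3163, at 35 N. Releasing without any pull.

Emit:
{"fn": "send_rows", "kwargs": {
  "xyz": [
    [0,0,1],
    [0,0,0],
    [0,0,0],
    [0,0,0],
    [0,0,0],
    [0,0,-20],
    [0,0,-60],
    [0,0,-100],
    [0,0,-120],
    [0,0,-120],
    [0,0,-120]
  ],
  "spin": [0,0,0,0,0,0,0,0,0,0,0],
  "hand": 1
}}

```text
time_s: 50.62
position: [0.4809, -0.1457, 0.4349]
tool_rot: [[0.188, 0.982, 0.013], [0.982, -0.188, -0.004], [-0.002, 0.014, -1.0]]
ft_force: [-0.8, -0.7, -0.1]
grip_width: 0.0857
```

Emit:
{"fn": "send_rows", "kwargs": {
  "xyz": [
    [40,-10,0],
    [90,-25,0],
    [140,-40,0],
    [190,-55,0],
    [230,-65,0],
    [250,-70,0],
    [250,-70,0],
    [250,-70,0]
  ],
  "spin": [0,0,0,0,0,0,0,0]
}}

```text
time_s: 51.62
position: [0.4595, 0.1125, 0.4328]
tool_rot: [[0.189, 0.982, 0.012], [0.982, -0.189, -0.004], [-0.002, 0.012, -1.0]]
ft_force: [0.1, 0.7, -0.1]
grip_width: 0.0858
```

```bash
python3 - <<'E'
from h import *
s=env.observe();print(s['time_s'],s['position'],s['ft_force'])
p=get_image('top');W=cloud(p);cv2.imwrite('pics/j.png',cv2.resize(p['pixels'][:,:,::-1],(768,576)))
q=get_image('scene');cv2.imwrite('pics/k.png',cv2.resize(q['pixels'][90:220,230:410,::-1],(720,520)))
for c,x,y in(('white',.4603,-.2679),('blue',.6048,-.1687),('red',.5823,-.2905),('black',.483,-.146)):
    w=W[np.hypot(W[...,0]-x,W[...,1]-y)<D[c]/2-.006];w=w[np.abs(w[:,2]-.078-H[c])<.02]
    a,*_=np.linalg.lstsq(np.c_[w[:,:2]-[x,y],np.ones(len(w))],w[:,2],rcond=None)
    print(c,len(w),'top z',round(np.median(w[:,2]),4),'nominal',round(.078+H[c],3),'slope deg',np.degrees(a[:2]).round(1))
for n in('beaker','timer_unit'):
    for d in nets.silhouettes(p,n)[:2]: print(n,d['confidence'],np.nanmedian(W[d['pixels']],0))
E
```

```text
51.625 [0.45946599 0.1124714  0.43284228] [ 0.11963344  0.70265401 -0.05680029]
white 159 top z 0.1367 nominal 0.136 slope deg [-0.1 -0.4]
blue 159 top z 0.1362 nominal 0.136 slope deg [-0.   0.6]
red 229 top z 0.1535 nominal 0.154 slope deg [0.5 0.6]
black 339 top z 0.1684 nominal 0.168 slope deg [0.6 0. ]
beaker 0.85 [0.69126641 0.0857723  0.03250829]
timer_unit 0.77 [0.56436777 0.40803418 0.01548062]
```

View pics/j.png

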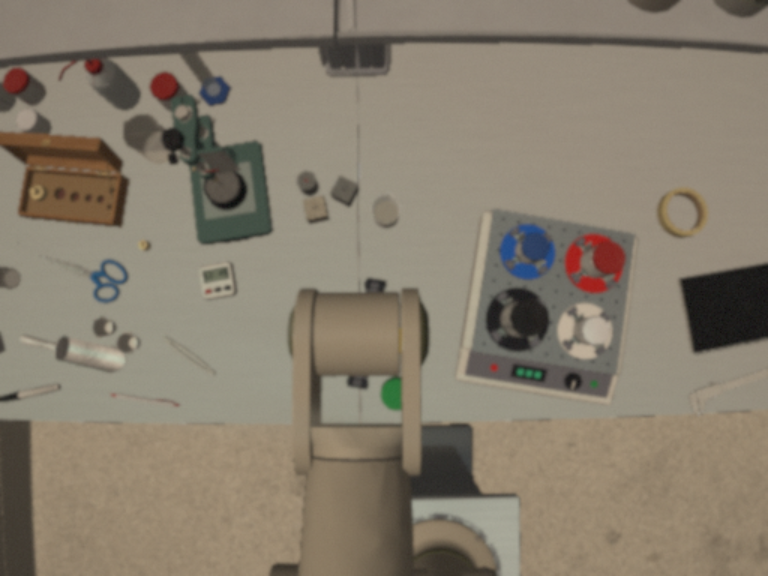

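View pics/k.png

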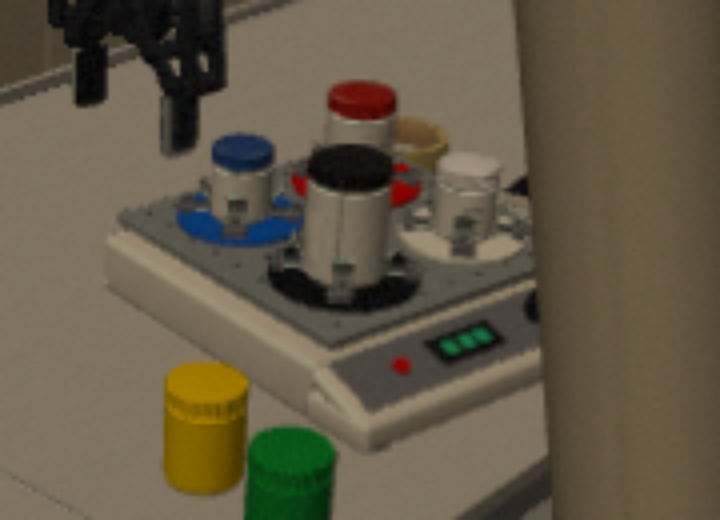

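All four jars stand upright in the holders of their own colour. In the scene crop they are blue (243,155), red (362,100), black (350,170) and white (468,170). The beaker and timer have not moved. Handing in.

```bash
python3 -c "
from rig import env
print(env.close_job())"
```

```text
the job is handed in; nothing more can be done
None
```

All four jars are pressed into the spring holders matching their lid colours, and I handed the job in at about 52 s of the 109 s allowed.

| Jar | Lid top measured (m) | Lid top if fully home (m) |
|---|---|---|
| White | 0.1367 | 0.136 |
| Blue | 0.1362 | 0.136 |
| Red | 0.1535 | 0.154 |
| Black | 0.1684 | 0.168 |

- **Seating:** These top-camera heights are within 0.7 mm of fully home, and the fitted lid slopes are under 1°. The gripper's height at each press also matched full seating.
- **Bystanders:** The beaker and timer measured within about 1 mm of where they started, which is the noise of that measurement. The gripper was clear of everything at hand-in.
- **Blue jar:** It had risen by roughly 1.5 mm as I let go. I pressed its lid down again with shut fingers, and later checks showed it home.
- **Wrist camera disagreement:** It read about 1–2 mm higher than the top camera throughout. I treated that as calibration bias.
- **Tool tilt:** The tool tilt crept up to about 1° during the pressing and was still about 0.7° at the end. The black jar was carried about 0.7° off upright; the others were within about 0.5°.
- **Forces:** The highest force I read was about 37 N vertically, while pressing the white jar. It passed through the fingers gripping the jar.

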